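# Set the stone-sizing gauge and try a stone in it

### The job

With the fingertips, push the slide of the sizing gauge along its rail towards the fixed jaw until it clicks into the catch clamped on the rail, and leave it seated there without running on past the catch. Then push the sawn stone that lies on the gauge's board straight back between the two jaws until it lies square against the fence in front of the rail. Only push things, never pick anything up, and leave the other stones and belongings where they are.

Things in the scene. Friction and masses are not known exactly. Their poses are not given: they have to be found in the camera images.
- gauge: Stone-sizing gauge, fixed: pale wooden board with an aluminium rail along its far edge. Origin: underside of the board, below mid-rail; x away from the robot, y along the rail to the robot's left. Board x -185 to +50 mm, y +-230, top face 12 mm above the table (all heights are above the table). Rail 24 mm wide on x = 0, top at 32 mm, y +-210.
- fence (a point): Middle of the top front edge of the gauge's fence: low aluminium strip along the whole rail, front face at gauge x = -36 mm, top at 26 mm.
- fixed_jaw (a point): Point on the top edge of the gauge's fixed jaw, on its measuring face (gauge y = -150 mm, looking to +y): steel plate 12 mm thick, gauge x -80 to +14 mm, top at 52 mm.
- slide (a joint): Travel of the gauge's slide (m): 0 at the +y end of the rail, growing towards the fixed jaw (gauge -y); at value q the slide's middle is at gauge y = 0.145 - q. Starts between 0 and 0.045. Sliding friction about 1 N.
- slide_pin_axis (a point): Middle of the slide, on its carriage's top face (52 mm high, gauge x = 0), where its spring pin passes through. The carriage is an aluminium saddle over the rail, 46 mm (x) by 50 mm (y); the black pin head on it is 16 mm wide, its top at 62 mm.
- slide_jaw (a point): Middle of the top edge of the slide's jaw, the steel plate that reaches from the carriage towards the robot: gauge x -81 to -37 mm (this point at -59), 10 mm thick along y (faces 5 mm either side of this point), from 14 to 52 mm high. Its +y face is the one to push; same gauge y as the pin.
- pin (a joint): Lift (m) of the slide's spring pin: 0 fully down; rises 4 mm on the catch's first hump and drops back to about 0 in the hollow.
- catch: Catch clamped on the rail: dark steel saddle, 52 mm along y. Axes as the gauge's; y = 0 is the hollow for the pin. From +y the pin starts up a hump 23 mm before it (push about 7 N), tops it 12 mm before; 3 to 4 mm later the spring snaps the slide into the hollow and the push drops to nothing. A second hump (about 9 N, crest 14 mm past) must not be crossed.
- stone: Stone to be sized: sawn flat base and sides, 50 mm (its x, away from the robot) by 60 mm (its y), upright to 22 mm, rough top to 38 mm, 0.24 kg. Origin: middle of its underside. Lies on the front of the board, in line with the space between fixed jaw and catch; slides at about 1.5 to 2 N. Against the fence its origin is at gauge x = -61 mm.
- pebble_a: Natural pebble about 40 x 34 x 24 mm lying on the gauge's board; leave it. Origin: underside.
- pebble_b: Natural pebble about 32 x 36 x 20 mm lying on the gauge's board; leave it. Origin: underside.
- standstone: Upright dark display stone, 113 mm high with its wooden stand 100 x 70 mm, left of the gauge; leave it. Origin: underside.
- bigstone: Large brown stone 100 x 120 x 65 mm, left of the gauge; leave it. Origin: underside.
- brush: Cleaning brush lying on the table to the right; leave it.
- loupe: Black hand magnifier, lens 64 mm, handle 95 mm, lying on the table near left; leave it.
- mug: White mug 80 mm wide, 90 mm high, right of the gauge; leave it. Origin: underside.
Not all that is in view belongs to the job. What is shaped like the stone but green or red is not meant.

How it is judged:
On the way, in this order (a step that is already met when the one before it is completed fails the run):
1. the slide has dropped into the catch (y of slide_pin_axis in the frame of catch between -0.003 and 0.003 m), for 0.3 s.
2. the stone lies against the fence between the jaws (x of stone in the frame of gauge between -0.0665 and -0.055 m and y of stone in the frame of gauge between -0.125 and 0 m and y of stone in the frame of slide_pin_axis below -0.03 m and angle between the x axis of stone and the x axis of gauge, either way round below 0.2 rad), for 0.2 s.
At the end, for the whole second after the job is handed in: The slide's middle is within 3 mm of the catch's hollow; the stone rests flat on the board between the fixed jaw and the slide, its back within 5.5 mm of the fence and square to it within 0.2 rad; everything is at rest (all of step 1 and all of step 2 and linear speed of stone below 0.01 m/s and velocity of joint slide below 0.01 m/s and z of stone in the frame of gauge below 0.016 m); the robot touches nothing.
It fails at once if the slide is pushed on out of the catch, over the second hump (y of slide_pin_axis in the frame of catch below -0.012 m).
It fails at once if the stone is lifted off the board or tipped (z of stone in the frame of gauge above 0.02 m or z of stone in the frame of gauge below 0.006 m or angle between stone's own z axis and vertical above 0.25 rad).
It fails at once if a bystander is moved by more than 15 mm (distance of any of pebble_a, pebble_b, standstone, brush, loupe, mug, bigstone from where it was at the start of the episode above 0.015 m).
It also fails if it takes over 58 s, if anything falls off the work surface, if the arm or the gripper's body presses on something with over 40 N, if the wrist force passes 120 N, or if a joint passes its speed limit or range.

### The arm

A 6-joint arm with a two-finger parallel gripper is mounted at the origin on the work surface. World frame = base frame: x ahead of the robot, y to its left, z up, the work surface at z = 0. Lengths are in m, angles in rad, forces in N, time in s.
With the tool pointing down it reaches from about 0.35 to 0.95 m from the base axis. Payload 17.4 kg.
Tool frame: the origin (TCP) lies at the very end of the fingers, on their centre line; the grasp point (between the pads) lies 19 mm behind it (bot.pinch_z is the distance from the TCP to the grasp point, in m); z points along the fingers, y is the line along which they close (so a half turn about z gives the same grasp; the last joint's range is limited). The gripper opens to 93 mm and grips with 3 to 60 N. Pads are 15 mm wide; open, the fingers measure 128 mm over their backs; the gripper's body (75 mm by 188 mm) begins 65 mm behind the grasp point.
Start: joints at [1.079, 0.116, 1.442, -0, 1.584, -0.038], TCP at [0.296, 0.607, 0.219] pointing down, gripper open.
Joint ranges: [-2.83, 2.83], [-0.83, 2.19], [0.07, 2.5], [-1.14, 4.28], [0.01, 3], [-2.97, 2.97]. Speed limits (rad/s): [1.89, 1.89, 2.22, 3.14, 3.14, 3.14].

### API

Orientations are given as a 3x3 rotation matrix whose columns are the frame's x, y, z axes.
In Python, from station import bot, grab_frame gives the robot as it stands. Calls block until the motion is done:
- bot.move_pose(position, orientation): joint-space move of the TCP to a pose.
- bot.move_l(position, rot=None, rate=0.15): straight line of the TCP; rot=None keeps the orientation; rate is the mean speed in m/s.
- bot.move_joints(angles): joint-space move.
- bot.set_gripper(opening): finger opening in m; the grip force is fixed at half the most; returns when the fingers have stopped.
- bot.sleep(seconds).
- bot.ik(position, orientation): joint angles nearest the present ones, or None.
- grab_frame(name): name is "scene" or "top"; returns a dict with "pixels" (420x560x3 uint8, red, green, blue), "fx", "fy", "cx", "cy" (pixels), "distortion" ([k1, k2, p1, p2, k3] as OpenCV has them; the pictures are not rectified), "position" and "rotation" of the camera in the world. Camera axes: x right, y down, z forward; pixel columns grow to the right and rows downward; lengths in m; the calibration is good to about 2 mm. A picture is of the moment at which its call begins. There is no depth.
A pose or a line that the arm cannot do raises bot.Unreachable and nothing moves.
- bot.finish_job(): hands the job in; it is judged then, once.
Readings, each from a call of its own:
- bot.read_t(): time.
- bot.read_joint_pos(): joint angles.
- bot.read_qvel(): joint speeds.
- bot.read_joint_efforts(): joint torques, N m.
- bot.read_ee_pos(): TCP position.
- bot.read_tool_rot(): TCP orientation.
- bot.read_force(): force on the tool from outside, world axes, zero at the start.
- bot.read_wrist_torque(): the same for the moment, N m.
- bot.read_finger_gap(): finger opening in m.
- bot.read_finger_force(): force on a finger pad.
Only numpy, scipy, OpenCV 4.12 (cv2) and the standard library are available. Lean on these libraries where they do the work, as an engineer would, in place of code of your own. Each camera call takes 0.05 s, during which the arm holds its last target. There are 200 camera calls.

## Working session

There is one attempt and no reset: what is moved stays moved. The work goes in short steps, each a Python script; the robot and the scene stay as the last script left them, time stands still between calls to the robot, and variables do not carry over. Pictures are saved under pics/ and viewed, at most 10 in all, crops included, and the job is handed in when it is done.

```bash
mkdir -p pics; ls; python3 - <<'E'
from station import bot, grab_frame
import cv2,pickle
d={}
for n in("scene","top"):
    f=grab_frame(n); d[n]=f; cv2.imwrite(f"pics/{n}0.png",f["pixels"][:,:,::-1])
    print(n,f["fx"],f["fy"],f["cx"],f["cy"],f["distortion"],f["position"],f["rotation"])
pickle.dump(d,open("f0.pkl","wb"))
print(bot.read_t())
E
```

```text
pics
scene 419.7041622359426 419.7041622359426 273.23093478831794 210.84676976354226 [-0.12612532  0.          0.          0.          0.        ] [1.10022293 0.18974893 0.87649239] [[-0.33520735  0.73422514 -0.59038079]
 [ 0.94198438  0.27273513 -0.19565525]
 [ 0.01736258 -0.62171456 -0.78305143]]
top 451.00083506616784 451.00083506616784 275.0187712612275 217.44015646208638 [0.02667605 0.         0.         0.         0.        ] [ 0.31922127 -0.00860696  1.12187286] [[ 3.98881065e-03 -9.86756961e-01  1.62156684e-01]
 [-9.99786068e-01 -6.44104009e-04  2.06737282e-02]
 [-2.02954994e-02 -1.62204457e-01 -9.86548431e-01]]
0.1
```

View pics/top0.png

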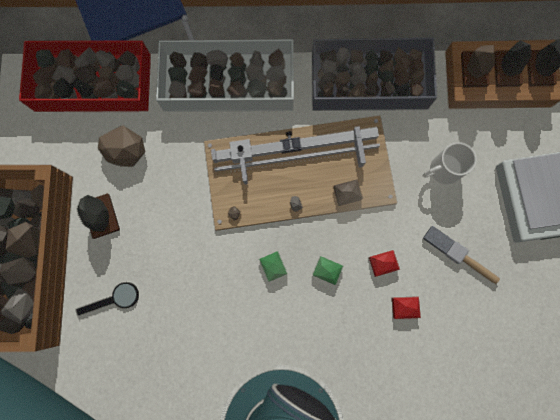

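View pics/scene0.png

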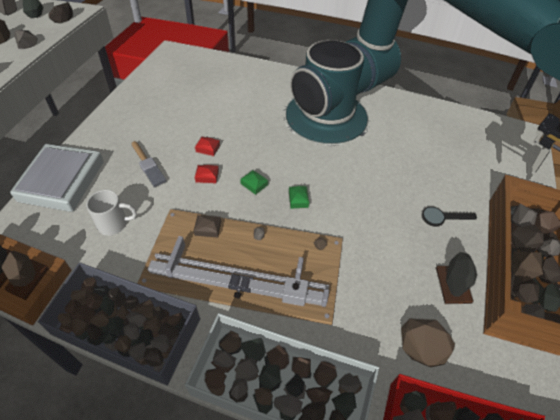

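Top view: the slide pin is at (240,149), its jaw tip at (244,180), the catch at (290,143) and the fixed jaw at (361,145). The candidates for the stone are the brown one on the board (347,191), greens (273,265) and (328,270), reds (384,263) and (406,307), and pebbles (235,213) and (296,203). I choose the brown one at (347,191) and check it in a crop.

```bash
cat > h.py <<'E'
import numpy as np, cv2, pickle
def ray(f,uv):
    K=np.array([[f["fx"],0,f["cx"]],[0,f["fy"],f["cy"]],[0,0,1]])
    p=cv2.undistortPoints(np.array(uv,float).reshape(-1,1,2),K,np.array(f["distortion"])).reshape(-1,2)
    return np.c_[p,np.ones(len(p))]@np.array(f["rotation"]).T
def onz(f,uv,z):
    d=ray(f,uv);c=np.array(f["position"]);return c+d*((z-c[2])/d[:,2])[:,None]
def proj(f,P):
    K=np.array([[f["fx"],0,f["cx"]],[0,f["fy"],f["cy"]],[0,0,1]])
    R=np.array(f["rotation"]).T
    return cv2.projectPoints(np.array(P,float).reshape(-1,3),cv2.Rodrigues(R)[0],-R@np.array(f["position"]),K,np.array(f["distortion"]))[0].reshape(-1,2)
E
python3 - <<'E'
from h import *
d=pickle.load(open("f0.pkl","rb"));im=d["top"]["pixels"]
c=cv2.resize(im[110:240,198:404],None,fx=3.8,fy=3.8,interpolation=cv2.INTER_CUBIC);cv2.imwrite("pics/crop0.png",c[:,:,::-1])
c=cv2.resize(d["scene"]["pixels"][200:325,140:350],None,fx=3.8,fy=3.8,interpolation=cv2.INTER_CUBIC);cv2.imwrite("pics/crop1.png",c[:,:,::-1])
h=cv2.cvtColor(im,cv2.COLOR_RGB2HSV)
for p in [(230,190),(300,180),(330,210),(347,188),(300,158),(420,200)]: print(p,h[p[1],p[0]])
E
```

```text
(230, 190) [ 17  87 149]
(300, 180) [ 17  91 134]
(330, 210) [ 17  80 144]
(347, 188) [ 15  39 118]
(300, 158) [158  13  80]
(420, 200) [ 30  15 118]
```

View pics/crop0.png

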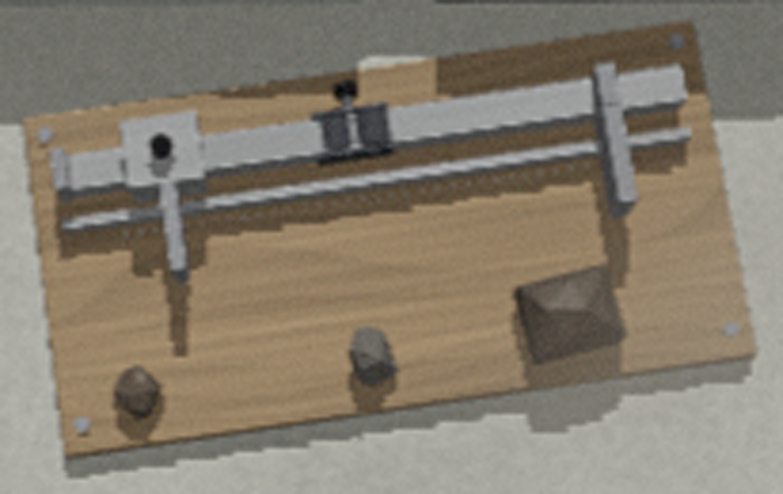

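View pics/crop1.png

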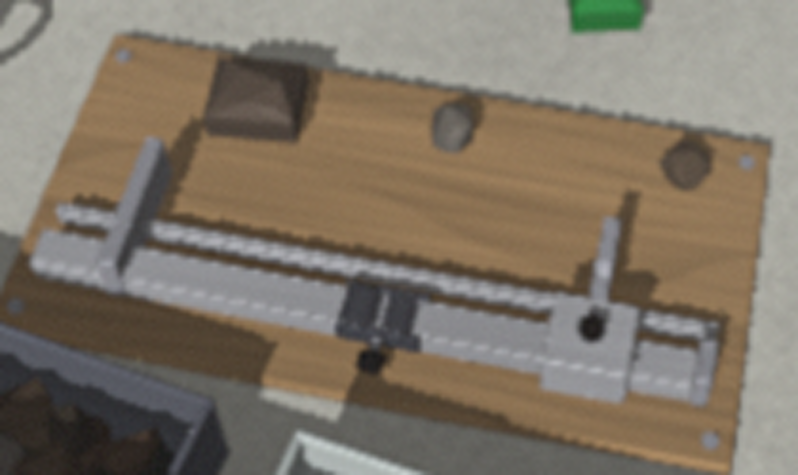

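Crop check: the brown stone on the board (about (570,315) in the top crop) has sawn sides and faceted top and lies in line between the fixed jaw and the catch, so it is the right one. The catch groove is at crop (357,130), the pin head at (161,146) and the pebbles at (138,390) and (372,354).

```bash
python3 - <<'E'
from h import *
d=pickle.load(open("f0.pkl","rb"));T,S=d["top"],d["scene"]
ct=lambda p:(np.array(p,float)+.5)/3.8-.5+[198,110]
cs=lambda p:(np.array(p,float)+.5)/3.8-.5+[140,200]
C=onz(T,ct([(25,118),(692,22),(755,354),(67,455)]),.012)[:,:2]
G=np.array([(.05,.23),(.05,-.23),(-.185,-.23),(-.185,.23)])
a=G-G.mean(0);b=C-C.mean(0)
th=np.arctan2((a[:,0]*b[:,1]-a[:,1]*b[:,0]).sum(),(a*b).sum())
R=np.array([[np.cos(th),-np.sin(th)],[np.sin(th),np.cos(th)]]);o=C.mean(0)-R@G.mean(0)
g=lambda P:(((P[:,:2]-o)@R)*1000).round(1)
print("th",th,"o",o,"resid",g(C).tolist())
print("scene corners",g(onz(S,cs([(118,35),(770,143)]),.012)).tolist())
def show(n,t,s,z):
    print(n,"top",g(onz(T,ct([t]),z))[0],"scene",g(onz(S,cs([s]),z))[0])
show("pin",(161,143),(592,323),.062)
show("jawtip",(181,277),(611,218),.052)
show("jawroot +-",(172,206),(602,292),.052)
show("catch groove",(358,130),(380,312),.042)
show("fixjaw front",(624,207),(153,142),.052)
# catch extents
print("catch ends top",g(onz(T,ct([(318,135),(390,125)]),.042)).tolist(),"scene",g(onz(S,cs([(340,300),(419,318)]),.042)).tolist())
print("pebbles",g(onz(T,ct([(138,392),(372,356)]),.012)).tolist())
st=[(517,286),(604,265),(624,340),(537,363)]
print("stone top edge",g(onz(T,ct(st),.034)).tolist())
print("stone scene",g(onz(S,cs([(206,127),(298,138),(307,70),(220,58)]),.03)).tolist())
np.savez("g.npz",th=th,o=o)
from station import bot
print(bot.read_tool_rot().round(3).tolist(),bot.read_finger_gap())
E
```

```text
th 0.1469087527297901 o [ 0.686618   -0.03508941] resid [[48.8, 227.9], [48.1, -227.9], [-183.1, -227.7], [-183.8, 227.8]]
scene corners [[-184.7, -223.3], [-186.9, 230.6]]
pin top [  0.7 136.4] scene [ -3.3 137.8]
jawtip top [-86.4 135.9] scene [-82.2 137.1]
jawroot +- top [-38.8 135.5] scene [-30.3 139.9]
catch groove top [-2.9  8.5] scene [ 4.1 13.3]
fixjaw front top [ -82.7 -151.9] scene [ -78.2 -154.2]
catch ends top [[-2.4, 34.9], [-2.7, -12.8]] scene [[1.2, -11.9], [3.2, 36.7]]
pebbles [[-149.0, 176.3], [-147.7, 20.3]]
stone top edge [[-119.9, -78.4], [-114.4, -136.3], [-165.3, -140.5], [-172.0, -82.8]]
stone scene [[-110.7, -132.5], [-114.8, -71.4], [-169.5, -80.6], [-167.2, -140.8]]
[[-0.899, 0.438, -0.0], [0.438, 0.899, -0.001], [0.0, -0.001, -1.0]] 0.0931120588893445
```

```bash
cat >> h.py <<'E'
from station import bot, grab_frame
z=np.load("g.npz");th=float(z["th"]);o=z["o"]
R2=np.array([[np.cos(th),-np.sin(th)],[np.sin(th),np.cos(th)]])
def W(x,y,h): return np.r_[o+R2@np.array([x,y])/1000,h/1000]   # gauge mm -> world
def inG(P): P=np.atleast_2d(P);return ((P[:,:2]-o)@R2)*1000
gx=np.r_[R2[:,0],0];gy=np.r_[R2[:,1],0];dn=np.array([0,0,-1.])
def rot(y): return np.c_[np.cross(y,dn),y,dn]
def F(): return R2.T@np.array(bot.read_force())[:2]
def snap(n):
    f=grab_frame(n[0]);pickle.dump(f,open(n[1]+".pkl","wb"));return f
E
python3 - <<'E'
from h import *
bot.set_gripper(0)
A=rot(gx)
bot.move_pose(W(-62,175,130),A); print(bot.read_t(),bot.read_joint_pos())
bot.move_l(W(-62,175,31),rate=.12); print(bot.read_t(),F(),bot.read_finger_gap())
bot.move_l(W(-62,156,31),rate=.08); print(bot.read_t(),F())
bot.move_l(W(-62,149,31),rate=.03); print(bot.read_t(),F(),inG(bot.read_ee_pos()))
f=snap(("top","t1"));c=cv2.resize(f["pixels"][110:240,198:404],None,fx=3.8,fy=3.8);cv2.imwrite("pics/c1.png",c[:,:,::-1])
E
```

```text
3.6083 [1.71431498e-01 2.03539969e-02 1.68634700e+00 1.53162170e-04
 1.43461934e+00 2.32660096e-02]
4.5833 [ 0.18606595 -1.12836809] 0.0005517538932955265
4.9667 [-0.13660981  0.44921047]
5.35 [-0.39260877 -0.91020935] [[-61.99653388 148.91157402]]
```

View pics/c1.png

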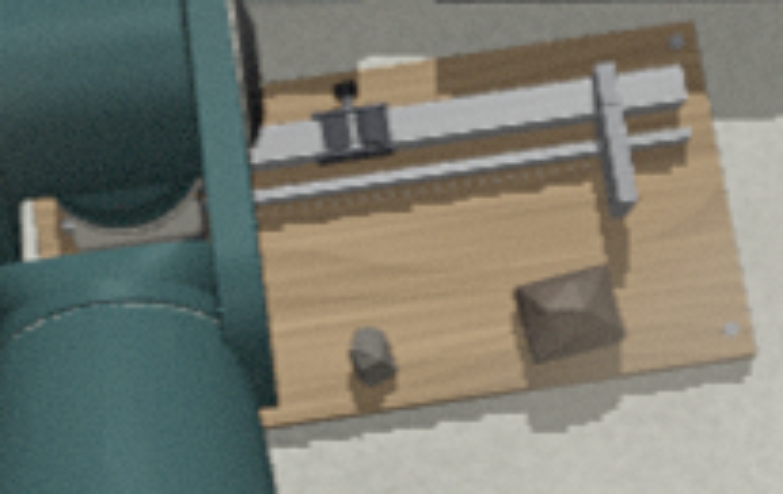

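The arm hides the slide from the top; the rest of the board is unchanged. Next I push quickly up to the hump, then in 1 mm steps with force monitoring.

```bash
python3 - <<'E'
from h import *
fy=lambda:np.mean([F()[1] for _ in range(3)])
bot.move_l(W(-62,54,31),rate=.06); print(bot.read_t(),fy())
y=54;peak=0;log=[]
while y>28:      # slide middle = y-12.5
    y-=1; bot.move_l(W(-62,y,31),rate=.02); f=fy(); log.append((y,round(f,1)))
    peak=max(peak,f)
    if peak>4 and f<1.5: break
    if f>14: break
print(log,bot.read_t(),inG(bot.read_ee_pos()))
E
```

```text
7.1333 0.4425787918256752
[(53, np.float64(-0.4)), (52, np.float64(0.2)), (51, np.float64(0.7)), (50, np.float64(-0.3)), (49, np.float64(-0.8)), (48, np.float64(-0.3)), (47, np.float64(3.3)), (46, np.float64(5.2)), (45, np.float64(5.8)), (44, np.float64(4.8)), (43, np.float64(5.0)), (42, np.float64(4.5)), (41, np.float64(3.2)), (40, np.float64(1.8)), (39, np.float64(1.1))] 10.8833 [[-61.99379062  38.83072856]]
```

```bash
python3 - <<'E'
from h import *
f=snap(("scene","s2"));c=cv2.resize(f["pixels"][200:325,140:350],None,fx=3.8,fy=3.8);cv2.imwrite("pics/c2.png",c[:,:,::-1])
E
```

```text
(no output)
```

View pics/c2.png

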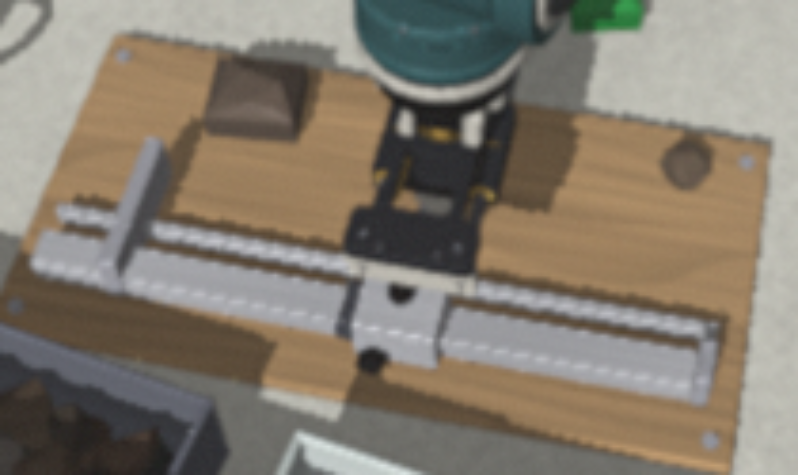

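The scene crop shows the pin head at (402,290) and the carriage over the catch, off-centre: some catch shows on its left at (347,310).

```bash
python3 - <<'E'
from h import *
S=pickle.load(open("s2.pkl","rb"));cs=lambda p:(np.array(p,float)+.5)/3.8-.5+[140,200]
for z in(.062,.066): print(inG(onz(S,cs([(402,290)]),z)))
fy=lambda:np.mean([F()[1] for _ in range(3)])
y=39;log=[]
while y>33.5:
    y-=.5; bot.move_l(W(-62,y,31),rate=.02); log.append((y,round(float(fy()),1)))
    
print(log,bot.read_t())
f=snap(("scene","s3"))
def pin(f):
    c=f["pixels"][200:325,140:350].astype(int)
    s=c.sum(2); m=(s<110).astype(np.uint8); n,l,st,ce=cv2.connectedComponentsWithStats(m)
    return [(ce[i]+[140,200],st[i,4]) for i in range(1,n) if 8<st[i,4]<200]
for n in("s2","s3"):
    f=pickle.load(open(n+".pkl","rb"))
    for c,a in pin(f): print(n,c.round(1),a,inG(onz(f,[c],.064)).round(1))
E
```

```text
[[-2.16660917 25.88560284]]
[[1.50114790e-02 2.65534396e+01]]
[(38.5, 1.2), (38.0, 1.1), (37.5, 1.5), (37.0, 1.2), (36.5, 0.0), (36.0, 0.6), (35.5, 0.6), (35.0, 0.4), (34.5, -0.1), (34.0, -0.6), (33.5, 0.1)] 13.6833
s2 [255.7 228.9] 73 [[-130.9   20.4]]
s2 [269.4 232.4] 11 [[-127.7   54.4]]
s2 [266.1 240.9] 9 [[-102.1   51.8]]
s2 [237.5 293.8] 11 [[45.1 19.7]]
s2 [162.5 313.7] 40 [[ 123.5 -122.5]]
s2 [181.2 321. ] 36 [[130.5 -79. ]]
s3 [253.2 228.5] 74 [[-130.7   14.3]]
s3 [266.7 231.9] 10 [[-127.7   47.9]]
s3 [239.3 276.2] 10 [[ 2.3 13.2]]
s3 [162.5 313.8] 39 [[ 123.6 -122.3]]
s3 [180.8 321.3] 37 [[131.3 -79.4]]
```

The pin is at y≈13 while the finger would put an unsnapped slide at 21, so it snapped into the hollow. I retreat and re-measure.

```bash
python3 - <<'E'
from h import *
bot.move_l(W(-62,50,31),rate=.1);bot.move_l(W(-62,50,140),rate=.2)
bot.move_pose(W(-195,-107,140),rot(gy)); print(bot.read_t(),bot.read_joint_pos().round(2))
bot.set_gripper(.015)
T=snap(("top","t4"));S=snap(("scene","s4"))
a=cv2.resize(T["pixels"][110:240,198:404],None,fx=2.3,fy=2.3,interpolation=2);b=cv2.resize(S["pixels"][200:325,140:350],None,fx=3.8,fy=3.8,interpolation=2)
a=cv2.copyMakeBorder(a,0,0,0,b.shape[1]-a.shape[1],0)
v=np.vstack([b,a])
v=v[:,:,::-1];v=cv2.resize(v,None,fx=min(1,600/v.shape[0]),fy=min(1,600/v.shape[0]));print(v.shape);cv2.imwrite("pics/c4.png",v)
E
```

```text
16.4083 [-0.37 -0.16  1.84  0.    1.46 -2.09]
(600, 619, 3)
```

View pics/c4.png

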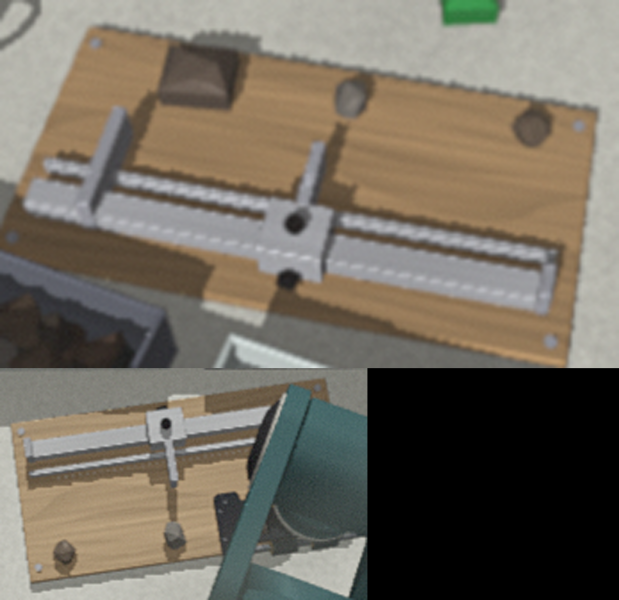

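The slide sits centred over the catch with the thumbscrew directly behind the pin (pin (295,222), screw (288,278)), and the stone and pebbles are unmoved. Now I push the stone.

```bash
python3 - <<'E'
from h import *
fx=lambda:-np.mean([F()[0] for _ in range(3)])
Y=-107
bot.move_l(W(-195,Y,18),rate=.15); print(bot.read_t(),fx())
bot.move_l(W(-172,Y,18),rate=.05); print(fx())
bot.move_l(W(-106,Y,18),rate=.04); print(bot.read_t(),fx())
x=-106;log=[]
while x>-200 and x<-86:
    x+=1; bot.move_l(W(x,Y,18),rate=.02); f=fx(); log.append((x,round(float(f),1)))
    if f>7: break
print(log,bot.read_t())
bot.move_l(W(x-15,Y,18),rate=.06)
S=snap(("scene","s5"));c=cv2.resize(S["pixels"][200:325,140:350],None,fx=3.8,fy=3.8,interpolation=2);cv2.imwrite("pics/c5.png",c[:,:,::-1])
E
```

```text
17.975 0.15046647013774805
-0.2488533261417151
20.3833 0.4693261523937587
[(-105, 1.9), (-104, 1.4), (-103, 0.4), (-102, 1.6), (-101, 1.4), (-100, 2.1), (-99, 2.2), (-98, 1.2), (-97, 4.9), (-96, 14.4)] 22.8833
```

View pics/c5.png

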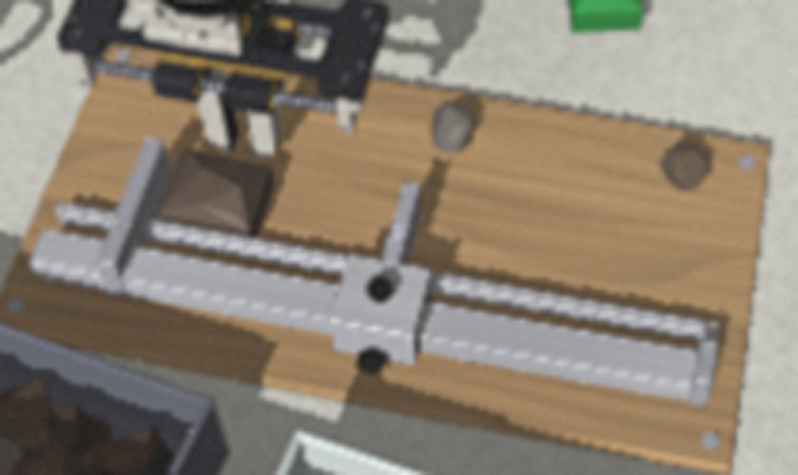

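The stone is at crop (218,190), apparently flat on the fence; the slide is still seated with its pin at (380,287). I back the arm off and measure the stone's edges from the top.

```bash
python3 - <<'E'
from h import *
bot.move_l(W(-200,-107,18),rate=.12);bot.move_l(W(-200,-107,150),rate=.2)
bot.move_pose(W(-280,180,250),rot(gx)); print(bot.read_t(),F())
T=snap(("top","t6"));c=cv2.resize(T["pixels"][130:210,260:404],None,fx=5.5,fy=5.5,interpolation=2);cv2.imwrite("pics/c6.png",c[:,:,::-1])
E
```

```text
26.8833 [-0.03643707 -1.06562165]
```

View pics/c6.png

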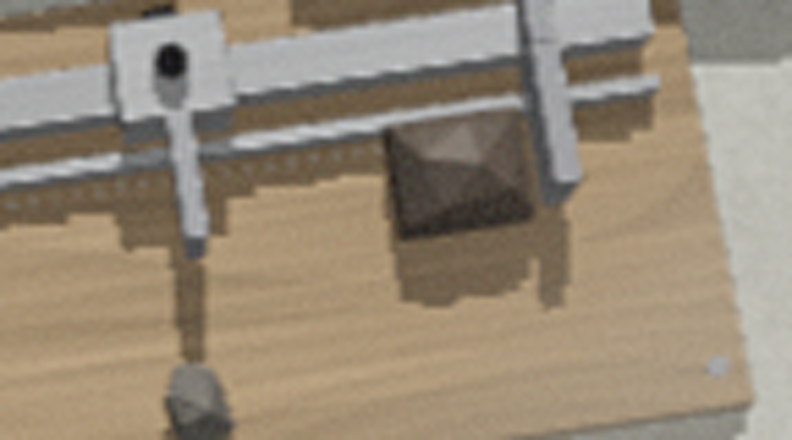

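The stone's back edge runs from (386,132) to (522,110), flush and parallel with the fence, and it sits clear of the fixed jaw. A quick numeric check comes before the hand-in.

```bash
python3 - <<'E'
from h import *
T=pickle.load(open("t6.pkl","rb"));c=lambda p:(np.array(p,float)+.5)/5.5-.5+[260,130]
print("back",inG(onz(T,c([(386,132),(522,110)]),.034)).tolist(),"front base",inG(onz(T,c([(402,238),(535,220)]),.012)).tolist())
print("fence top edge front",inG(onz(T,c([(300,146)]),.026)),"pin",inG(onz(T,c([(171,60)]),.062)))
E
```

```text
back [[-39.48271442477905, -81.79308901896269], [-38.4896693825883, -144.23237666121645]] front base [[-83.9382163831857, -84.1764746308811], [-84.58588917615306, -145.75341336261505]]
fence top edge front [[-37.81495167 -43.18054613]] pin [[-0.71090136 11.34462244]]
```

```bash
python3 -c "
from station import bot
print(bot.finish_job())"
```

```text
the job is handed in; nothing more can be done
None
```

I handed the job in: the slide is clicked into the catch and was still seated when last seen, and the stone lies square against the fence between the jaws; hand-in returned no verdict.

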